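Pour filter balls from a spouted carton

TASK

Pull the carton's folded spout well out by its red tab while the carton still stands upright, then tip the carton over in its spring-back stand, without pressing it hard, until all five ceramic filter balls have poured into the black filter basket. Let the carton come back upright with its spout still out, and leave the jar, the cave and the feeding tube where they are.

Things in the scene. Friction and masses are not known exactly. Their poses are not given: they have to be found in the camera images.
- stand: Fixed tipping stand: dark foot and two grey posts (8 mm thick, 26 deep, outer faces 112 mm apart, 182 high) beside the carton. Origin on the work surface below the pivot axis; x axis level, pointing to the pouring side (spout and basket), y along the pivot axis, z up.
- pivot (a point): Point on the pivot axis of the carton, half-way between the posts, 165 mm above the work surface; does not move when the carton tips.
- carton (a joint): Tip angle of the carton, rad: 0 upright (rest), growing as its top goes to the pouring side, stop at 2.2. Spring and damper push it back: 0.3 N m at 0, 0.6 at 2.0, plus 0.28 per rad/s (2 s to return). Over 3 N at its top starts to tip it. The balls run out over the inside of the front wall only well past level (1.57); 2.0 held 1 to 2 s is a good pour.
- carton_top (a point): Centre of the flat top of the cardboard carton, moves with it. The carton is 60 mm deep (x), 84 wide (y), 170 high, centred on the pivot axis in x and y; upright it reaches from 75 mm below to 95 mm above the pivot. Its axes equal the stand's when upright. The balls lie loose on its floor. Over 40 N crushes it; its top barely gives.
- spout (a joint): Angle of the fold-out spout, rad: 0 folded in flush with the front face (may start slightly ajar), growing as its top swings out, stop at 1.15; well out is 0.75 or more. Friction (0.08 N m, about 1.5 N at the tab) keeps it where it is left. Its hinge is the leaf's lower edge, in the carton's front (+x) face, 35 mm above and 28 mm ahead of the pivot axis.
- tab (a point): Middle of the red tab (50 mm wide) that ends the white spout leaf (74 mm wide, 4 thick, 76 long), 68 mm from its hinge and 8 mm below its upper edge. Folded in, the tab stands 16 mm above the carton's top, with free space behind it over the top. Moves with the spout; x axis is the leaf's outward normal, z along it to the upper edge.
- basket_in (a point): Centre of the inner floor (5 mm above the work surface) of the fixed black filter basket, inside 162 x 142 mm, walls 4 mm thick, rim 42 mm above the work surface; it stands in front of the stand on the pouring side.
- jar: Small orange twist-cap jar, 48 mm across, 55 mm high, loose bystander; origin at the centre of its underside.
- cave: Grey ceramic cave, a half-round arch 90 mm long (x), about 112 mm wide, 64 mm high, loose bystander; origin at the centre of its underside.
- feeder: Clear acrylic feeding tube 24 mm across and 200 mm long (x) with two green square collars 36 mm, lying, loose bystander; origin at the centre of its underside.
- ball0_center (a point): Centre of loose white ceramic filter ball 1 of 5, 18 mm across, 10 g; starts inside the carton on its floor.
- ball1_center (a point): Centre of loose white ceramic filter ball 2 of 5, 18 mm across, 10 g; starts inside the carton on its floor.
- ball2_center (a point): Centre of loose white ceramic filter ball 3 of 5, 18 mm across, 10 g; starts inside the carton on its floor.
- ball3_center (a point): Centre of loose white ceramic filter ball 4 of 5, 18 mm across, 10 g; starts inside the carton on its floor.
- ball4_center (a point): Centre of loose white ceramic filter ball 5 of 5, 18 mm across, 10 g; starts inside the carton on its floor.

How it is judged (in metres and radians):
On the way, in this order (a step that is already met when the one before it is completed fails the run):
1. the spout is pulled out (0.75 rad or more) while the carton stands upright (tipped less than 0.3 rad) (value of joint spout above 0.75 rad and value of joint carton below 0.3 rad), for 0.2 s.
2. the carton is tipped past level (1.65 rad or more) with the spout out (value of joint carton above 1.65 rad and value of joint spout above 0.6 rad), for 0.2 s.
3. all five balls are in the basket and the carton is back upright (x of ball0_center in the frame of basket_in between -0.081 and 0.081 m and y of ball0_center in the frame of basket_in between -0.071 and 0.071 m and z of ball0_center in the frame of basket_in between 0 and 0.035 m and x of ball1_center in the frame of basket_in between -0.081 and 0.081 m and y of ball1_center in the frame of basket_in between -0.071 and 0.071 m and z of ball1_center in the frame of basket_in between 0 and 0.035 m and x of ball2_center in the frame of basket_in between -0.081 and 0.081 m and y of ball2_center in the frame of basket_in between -0.071 and 0.071 m and z of ball2_center in the frame of basket_in between 0 and 0.035 m and x of ball3_center in the frame of basket_in between -0.081 and 0.081 m and y of ball3_center in the frame of basket_in between -0.071 and 0.071 m and z of ball3_center in the frame of basket_in between 0 and 0.035 m and x of ball4_center in the frame of basket_in between -0.081 and 0.081 m and y of ball4_center in the frame of basket_in between -0.071 and 0.071 m and z of ball4_center in the frame of basket_in between 0 and 0.035 m and value of joint carton below 0.15 rad), for 0.2 s.
At the end, for the whole second after the job is handed in: All five balls lie at rest inside the basket, below its rim; the carton is upright (tipped less than 0.15 rad) and its spout still out (0.6 rad or more) (all of step 3 and linear speed of each of ball0, ball1, ball2, ball3, ball4 below 0.08 m/s and value of joint spout above 0.6 rad); the robot touches nothing.
It fails at once if the carton is tipped beyond 0.6 rad with the spout not out (below 0.6 rad) (value of joint carton above 0.6 rad and value of joint spout below 0.6 rad).
It fails at once if the robot presses the carton or its stand with more than 40 N (contact force between any of the arm, the fingers and stand above 40 N).
It fails at once if the jar, the cave or the feeding tube is moved by more than 20 mm (distance of any of jar, cave, feeder from where it was at the start of the episode above 0.02 m).
It also fails if it takes over 64 s, if anything falls off the work surface, if the arm or the gripper's body presses on something with over 40 N, if the wrist force passes 120 N, or if a joint passes its speed limit or range.

ROBOT

A 7-joint arm with a two-finger parallel gripper is mounted at the origin on the work surface. World frame = base frame: x ahead of the robot, y to its left, z up, the work surface at z = 0. Lengths are in mm, angles in rad, forces in N, time in s.
With the tool pointing down it reaches from about 400 to 875 mm from the base axis. Payload 4.4 kg.
Tool frame: the origin (TCP) lies at the very end of the fingers, on their centre line; the grasp point (between the pads) lies 19 mm behind it; z points along the fingers, y is the line along which they close (so a half turn about z gives the same grasp; the last joint's range is limited). The gripper opens to 85 mm and grips with 20 to 120 N. Pads are 22 mm wide; open, the fingers measure 114 mm over their backs; the gripper's body (76 mm by 85 mm) begins 54 mm behind the grasp point. The pads swing forward as they close: fully open they stand 13 mm farther back than shut.
Start: joints at [1.265, 0.628, 0.038, 1.517, -0.027, 0.996, -0.02], TCP at [154.408, -631.408, 231.313] pointing down, gripper open.
Joint ranges: [-3.06, 3.06], [-0.37, 2.12], [-1.25, 1.32], [0.18, 2.47], [-1.1, 4.24], [0.23, 1.98], [-2.94, 2.94]. Speed limits (rad/s): [2.57, 2.57, 3.14, 3.14, 3.14, 3.14, 3.14].

INTERFACE

Orientations are given as a 3x3 rotation matrix whose columns are the frame's x, y, z axes.
In Python, from cell import manip, sensors, optics gives the robot as it stands. Calls block until the motion is done:
- manip.move_pose(position, orientation): joint-space move of the TCP to a pose.
- manip.move_linear(position, rot=None, max_speed=150): straight line of the TCP; rot=None keeps the orientation; max_speed is the mean speed in mm/s.
- manip.move_joints(angles): joint-space move.
- manip.command_gripper(opening): finger opening in mm; the grip force is fixed at half the most; returns when the fingers have stopped.
- manip.sleep(seconds).
- manip.inverse_kinematics(position, orientation): joint angles nearest the present ones, or None.
- sensors.sense(): the state.
- optics.read_camera(name): name is "side" or "top" or "wrist"; returns a dict with "image" (400x640x3 uint8, blue, green, red), "depth" (400x640 float32, mm along the optical axis (not along the pixel's ray), 0 where there is no reading), "K" (3x3 intrinsics, pixels), "position" and "rotation" of the camera in the world. Camera axes: x right, y up, looking along -z (the intrinsics and any distortion apply to the point x, -y, -z); pixel columns grow to the right and rows downward; lengths in mm; the calibration is good to about 2 mm. A picture is of the moment at which its call begins.
A pose or a line that the arm cannot do raises manip.Unreachable and nothing moves.
- manip.job_done(): hands the job in; it is judged then, once.
The state is a dict: "t": time; "joint_pos": joint angles; "dq": joint speeds; "joint_torque": joint torques, N m; "eef_pos": TCP position; "eef_rot": TCP orientation; "wrist_force": force on the tool from outside, world axes, zero at the start; "ft_torque": the same for the moment, N m; "gripper_width": finger opening in mm; "grasp_force": force on a finger pad.
Only numpy, scipy, OpenCV 4.12 (cv2) and the standard library are available. Lean on these libraries where they do the work, as an engineer would, in place of code of your own. Each camera call takes 0.05 s, during which the arm holds its last target. There are 200 camera calls.

## Working session

There is one attempt and no reset: what is moved stays moved. The work goes in short steps, each a Python script; the robot and the scene stay as the last script left them, time stands still between calls to the robot, and variables do not carry over. Pictures are saved under pics/ and viewed, at most 10 in all, crops included, and the job is handed in when it is done.

```bash
ls; mkdir -p pics; cat > h.py <<'E'
import numpy as np, cv2
from cell import manip, sensors, optics
def cam(n):
    c=optics.read_camera(n); return c
def pts(c):
    d=c["depth"].astype(float);K=np.array(c["K"]);v,u=np.mgrid[:d.shape[0],:d.shape[1]]
    p=np.stack([(u-K[0,2])/K[0,0]*d,-(v-K[1,2])/K[1,1]*d,-d],-1)
    return p@np.array(c["rotation"]).T+np.array(c["position"])
E
python3 - <<'E'
from h import *
for n in("side","top"):
    c=cam(n);cv2.imwrite(f"pics/{n}0.png",c["image"]);np.save(f"{n}.npy",pts(c));print(n,c["K"],c["position"],c["rotation"],{k for k in c})
    np.savez(n+"c.npz",**{k:np.array(c[k]) for k in("image","depth","K","position","rotation")})
print(sensors.sense()["t"])
E
```

```text
pics
side [[512.42025293   0.         326.85086854]
 [  0.         512.42025293 203.10606749]
 [  0.           0.           1.        ]] [ 402.53683307  875.50530042 1054.46617338] [[-0.99366141  0.08879646 -0.06893618]
 [-0.11141918 -0.69652563  0.70882848]
 [ 0.01492564  0.71201632  0.70200427]] {'image', 'K', 'depth', 'rotation', 'position'}
top [[384.36201586   0.         316.21444498]
 [  0.         384.36201586 197.45060916]
 [  0.           0.           1.        ]] [ 431.82918437  -25.8690565  1040.27081774] [[ 0.01376118  0.99599402 -0.08835467]
 [-0.99990101  0.01344802 -0.00413858]
 [-0.0029338   0.08840288  0.99608048]] {'image', 'K', 'depth', 'rotation', 'position'}
0.1
```

View pics/side0.png

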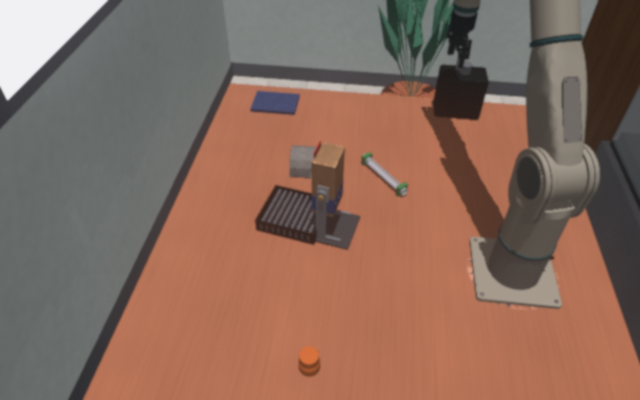

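View pics/top0.png

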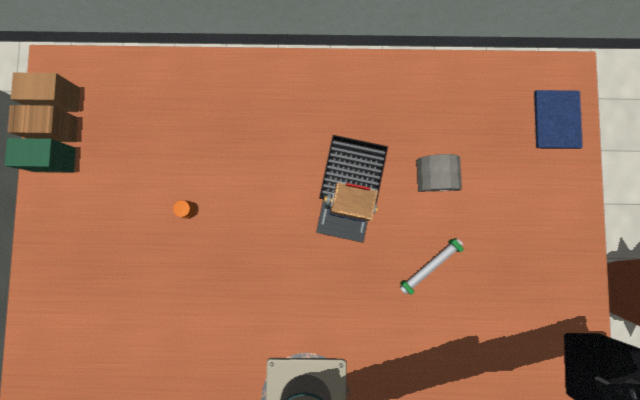

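The top view shows the carton at about (354,202), the red tab at (350,187), and the basket beyond it, away from the robot, at (355,165). The cave is at (438,172), the feeder at (432,267) and the jar at (182,209). In the side view the tab is at about (322,148).

```bash
python3 - <<'E'
from h import *
for n in("top","side"):
    c=np.load(n+"c.npz");p=np.load(n+".npy");im=c["image"]
    hsv=cv2.cvtColor(im,cv2.COLOR_BGR2HSV);ok=c["depth"]>0
    roi=(p[...,0]>300)&(p[...,0]<800)&(abs(p[...,1])<350)&ok
    m=roi&(p[...,2]>250)&(p[...,2]<270)
    q=p[m];r=cv2.minAreaRect(q[:,:2].astype(np.float32));print(n,"cartontop",m.sum(),q.mean(0),np.median(q[:,2]),r)
    m=roi&(p[...,2]>200)&((hsv[...,0]<5)|(hsv[...,0]>174))&(hsv[...,1]>170)
    q=p[m];print("tab",m.sum(),q.mean(0) if len(q) else 0, q.round().astype(int)[:40].tolist())
    vu=np.argwhere(m);print("pix",vu.mean(0),cv2.minAreaRect(vu.astype(np.float32)[:,::-1].copy()))
    m=roi&(hsv[...,2]<110)&(p[...,2]>25)&(p[...,2]<60)&(p[...,0]>400)&(abs(p[...,1]+60)<150);q=p[m];print("basket",m.sum(),cv2.minAreaRect(q[:,:2].astype(np.float32)))
    for nm,zz in(("table",(-15,15)),):
        print(np.median(p[roi&(p[...,2]>-15)&(p[...,2]<15)],0))
    im=im[130:260,240:380] if n=="side" else im[120:250,300:480]
    cv2.imwrite(f"pics/{n}_crop.png",cv2.resize(im,None,fx=4,fy=4,interpolation=2))
E
```

```text
top cartontop 1209 [ 495.05349954 -100.42434948  259.45118351] 259.4350026269426 ((496.1952819824219, -100.70248413085938), (84.07411193847656, 60.87849426269531), 78.84278869628906)
tab 45 [ 523.59900338 -105.84816453  274.23437009] [[530, -84, 275], [528, -82, 275], [527, -84, 276], [527, -86, 276], [528, -88, 273], [528, -90, 275], [528, -92, 273], [526, -86, 271], [526, -88, 275], [526, -90, 275], [526, -92, 273], [526, -94, 275], [526, -96, 275], [526, -98, 277], [526, -100, 274], [526, -102, 273], [524, -96, 271], [524, -98, 274], [524, -100, 275], [524, -102, 275], [524, -104, 276], [524, -106, 274], [524, -108, 274], [524, -110, 274], [524, -112, 276], [522, -106, 272], [522, -108, 273], [522, -110, 275], [522, -112, 278], [522, -114, 276], [522, -116, 275], [522, -118, 275], [522, -120, 275], [522, -122, 274], [522, -124, 277], [521, -115, 270], [520, -116, 273], [520, -118, 274], [520, -120, 275], [520, -122, 274]]
pix [186.17777778 357.84444444] ((357.4807434082031, 186.09616088867188), (23.337820053100586, 1.9611613750457764), 11.309932708740234)
basket 749 ((578.9395141601562, -116.26412963867188), (149.0624542236328, 195.66505432128906), 78.69378662109375)
[ 5.38246960e+02  2.92776378e+01 -5.16398945e-01]
side cartontop 639 [497.73233085 -90.42269541 258.91983346] 259.1388727723672 ((497.56488037109375, -94.89891815185547), (91.67987060546875, 61.77605438232422), 79.4273452758789)
tab 0 0 []
pix [nan nan] ((0.0, 0.0), (0.0, 0.0), 0.0)
basket 1506 ((580.1053466796875, -110.87427520751953), (158.30467224121094, 195.58714294433594), 78.18820190429688)
[ 5.45051465e+02  1.21081469e+02 -2.57663407e-01]<stdin>:10: RuntimeWarning: Mean of empty slice.
  ret = um.true_divide(
```

View pics/top_crop.png

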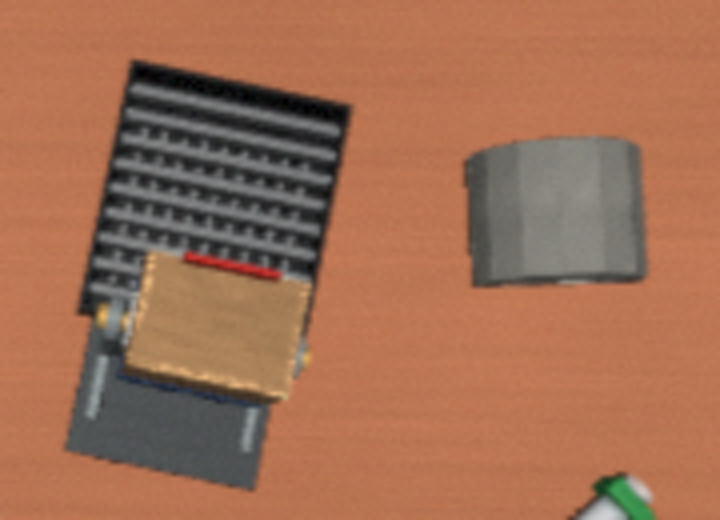

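The stand's yaw is about -11.2° and the pivot is at about (496,-101,165). I'll close the fingers, hook them behind the tab and follow the leaf's arc out.

```bash
cat >> h.py <<'E'
yaw=np.deg2rad(-11.2); EX=np.array([np.cos(yaw),np.sin(yaw),0]); PIV=np.array([496,-100.7,165.])
R=np.column_stack([EX,np.cross([0,0,-1.],EX),[0,0,-1.]])
def W(x,z): return PIV+EX*x+np.array([0,0,z])   # stand x, height above pivot
def F(): return np.round(EX@sensors.sense()["wrist_force"],1),np.round(sensors.sense()["wrist_force"],1).tolist()
def leaf(a,s=70): return W(28+s*np.sin(a)-4*np.cos(a)-11, 35+s*np.cos(a)+4*np.sin(a))
E
python3 - <<'E'
from h import *
s=sensors.sense();manip.command_gripper(0)
manip.move_linear(np.array(s["eef_pos"])+[0,0,170],max_speed=250)
manip.move_pose(W(0,200),R)
print(manip.inverse_kinematics(W(0,106),R),sensors.sense()["t"],sensors.sense()["eef_pos"])
c=cam("wrist");cv2.imwrite("pics/w1.png",c["image"])
p=pts(c);hsv=cv2.cvtColor(c["image"],cv2.COLOR_BGR2HSV)
m=(c["depth"]>0)&(p[...,2]>250)&(p[...,2]<300)&((hsv[...,0]<5)|(hsv[...,0]>174))&(hsv[...,1]>150)
if m.sum():
  q=p[m]-PIV;print(m.sum(),"tab x",np.percentile(q@EX,[5,50,95]),"z",np.percentile(q[:,2],[5,95]),"y",np.percentile(q@np.array([-EX[1],EX[0],0]),[5,95]))
print(c["position"],F())
E
```

```text
[ 0.32610168  0.38296466 -0.25084405  1.85579635  0.11711356  0.91704766
 -1.74495127] 3.95 [ 495.96597515 -101.72078512  364.91949035]
605 tab x [28.09568357 30.70876594 31.26693774] z [ 95.72100717 111.70781803] y [-20.30903591  23.37345644]
[ 565.73903297 -115.69662952  507.33598057] (np.float64(0.2), [0.1, -0.4, -0.2])
```

View pics/w1.png

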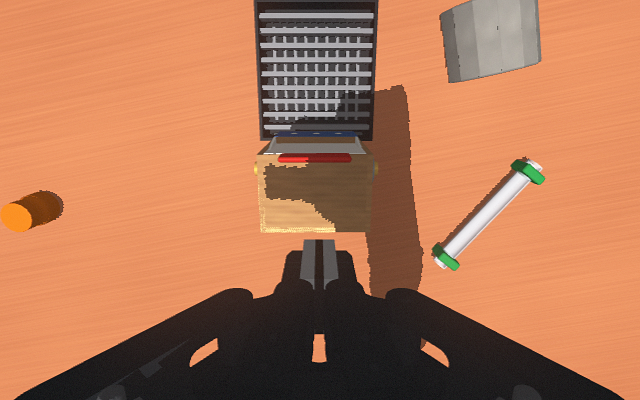

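The wrist view shows the red tab at about (315,158), centred over the carton and parallel to the image rows, so the frame is confirmed. Next I pull the spout out.

```bash
python3 - <<'E'
from h import *
manip.move_linear(W(3,104),R,max_speed=120); print(F())
for a in (0.05,.2,.35,.5,.65,.8,.95,1.05):
    manip.move_linear(leaf(a,70 if a<.9 else 67),max_speed=60); print(a,F(),np.round(sensors.sense()["eef_pos"]-leaf(a,70),1))
manip.move_linear(leaf(1.0)+EX*-8+[0,0,20],max_speed=100)
manip.move_linear(W(20,200),max_speed=200)
manip.move_linear(W(-110,180),max_speed=250)
for n in("wrist","side"):
    c=cam(n);p=pts(c);hsv=cv2.cvtColor(c["image"],cv2.COLOR_BGR2HSV)
    cv2.imwrite("pics/%s2.png"%n,c["image"])
    d=p-PIV;m=(c["depth"]>0)&(abs(d@EX)<160)&(d[...,2]>30)&(np.hypot(d[...,0],d[...,1])<160)&((hsv[...,0]<5)|(hsv[...,0]>174))&(hsv[...,1]>150)
    q=d[m]
    if len(q): print(n,m.sum(),np.median(q@EX),np.median(q[:,2]),"spout angle",np.arctan2(np.median(q@EX)-28,np.median(q[:,2])-35))
print(sensors.sense()["t"])
E
```

```text
(np.float64(-0.0), [-0.1, -0.4, 0.2])
0.05 (np.float64(0.5), [0.6, 0.5, 0.2]) [ 0.6 -0.1  0.2]
0.2 (np.float64(-0.2), [-0.2, 0.1, 0.5]) [ 0.5 -0.1 -0.2]
0.35 (np.float64(0.1), [0.1, -0.0, 0.4]) [ 0.5 -0.1 -0.2]
0.5 (np.float64(0.6), [0.7, 0.2, 0.8]) [ 0.4 -0.1 -0.3]
0.65 (np.float64(0.8), [0.7, -0.4, 0.3]) [ 0.3 -0.  -0.3]
0.8 (np.float64(0.5), [0.4, -0.4, 0.5]) [ 0.2 -0.1 -0.4]
0.95 (np.float64(0.4), [0.5, 0.6, -0.7]) [-2.6  0.5 -2.4]
1.05 (np.float64(-0.7), [-0.7, 0.1, -0.3]) [-2.5  0.5 -1.9]
side 62 84.93525617908261 71.97607892000809 spout angle 0.994814309980123
9.4333
```

View pics/wrist2.png

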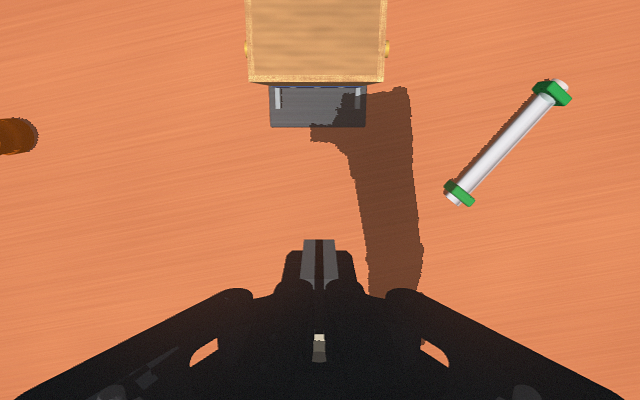

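The carton is upright. From the side view's red pixels the spout is at about 0.99 rad, and the wrist view shows the carton's rear edge at row 80. Now I tip it by following the rear face.

```bash
cat >> h.py <<'E'
def back(t,u=80,off=0):
    x,z=-30-off,u; c,s=np.cos(t),np.sin(t)
    return W(x*c+z*s-11*np.clip(4*c,-1,1), -x*s+z*c)
E
python3 - <<'E'
from h import *
T=list(np.arange(.15,2.0,.15))+[2.03]
assert all(manip.inverse_kinematics(back(t),R) is not None for t in T)
manip.move_linear(W(-70,90),max_speed=250)
manip.move_linear(back(0,80,4),max_speed=150); print(F())
for t in T:
    manip.move_linear(back(t),max_speed=75); print(round(t,2),F()[1],end=" ")
c=cam("side");cv2.imwrite("pics/side3.png",cv2.resize(c["image"][100:280,200:420],None,fx=3,fy=3))
manip.sleep(1.5);print(F(),sensors.sense()["t"])
c=cam("side");cv2.imwrite("pics/side4.png",cv2.resize(c["image"][100:280,200:420],None,fx=3,fy=3))
E
```

```text
(np.float64(-0.3), [-0.4, -0.5, -0.4])
0.15 [-3.4, 0.7, 4.8] 0.3 [-4.5, -0.2, 4.7] 0.45 [-3.2, 0.2, 5.8] 0.6 [-3.0, 0.1, 5.3] 0.75 [-2.2, -0.8, 5.6] 0.9 [-1.9, 0.1, 5.4] 1.05 [-0.7, -0.4, 6.1] 1.2 [-1.5, -0.6, 5.7] 1.35 [-1.0, -0.6, 5.0] 1.5 [-3.4, 0.9, 4.7] 1.65 [-3.3, 0.0, 6.0] 1.8 [-1.5, -0.0, 5.6] 1.95 [-0.4, -0.9, 5.1] 2.03 [-0.1, 0.1, 5.9] (np.float64(-1.2), [-1.1, 0.8, 5.3]) 16.4583
```

View pics/side4.png

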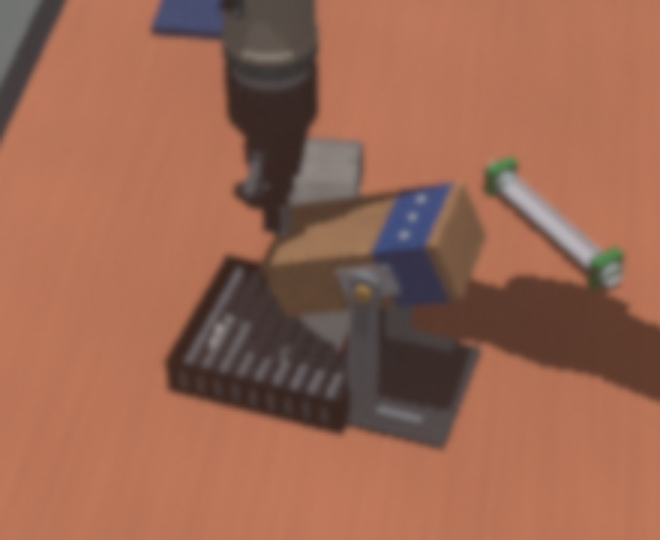

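The carton is held past level at (375,255). White balls are visible in the basket near (215,335). I'll hold a little longer, then lift away and count them.

```bash
python3 - <<'E'
from h import *
manip.sleep(1.0)
p=np.array(sensors.sense()["eef_pos"])
manip.move_linear(p+[0,0,100],max_speed=150); 
manip.move_linear(p+[0,0,170]+EX*-30,max_speed=200)
manip.sleep(2.5)
manip.move_linear(W(20,260),max_speed=200)
print(F(),sensors.sense()["t"])
c=cam("wrist");cv2.imwrite("pics/w5.png",c["image"])
manip.move_linear(W(-180,260),max_speed=300)
c=cam("top");cv2.imwrite("pics/t5.png",cv2.resize(c["image"][110:260,290:480],None,fx=4,fy=4,interpolation=2))
q=pts(c);m=(abs(q[...,2]-259)<10)&(abs(q[...,0]-496)<100)&(abs(q[...,1]+100)<100);print("top",m.sum(),q[m].mean(0) if m.any() else 0)
c=cam("side");p=pts(c);hsv=cv2.cvtColor(c["image"],cv2.COLOR_BGR2HSV)
d=p-PIV;m=(c["depth"]>0)&(d[...,2]>0)&(np.hypot(d[...,0],d[...,1])<160)&((hsv[...,0]<5)|(hsv[...,0]>174))&(hsv[...,1]>150)
q=d[m];print(m.sum(),"spout",np.arctan2(np.median(q@EX)-28,np.median(q[:,2])-35))
E
```

```text
(np.float64(-0.1), [-0.2, -0.8, -0.8]) 22.0583
top 1240 [ 495.82979248 -100.55020862  259.24844686]
63 spout 0.9821729924799456
```

View pics/w5.png

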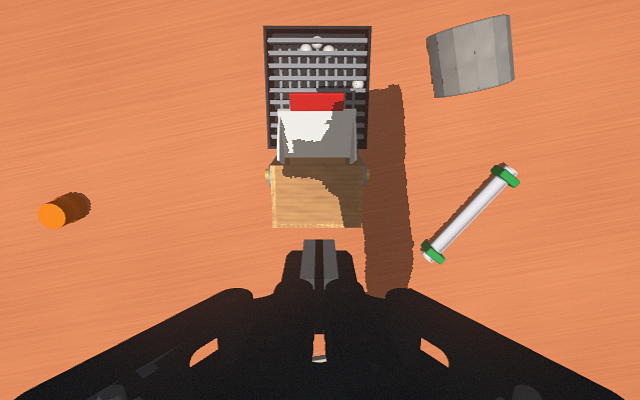

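View pics/t5.png

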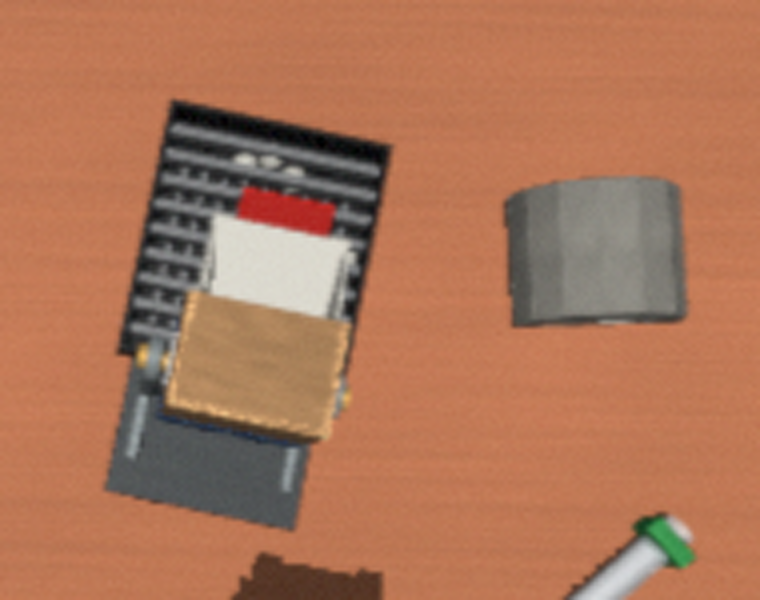

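I can see four balls: three at (317,45) and one at (358,85) in the wrist view. A fifth may be hidden under the spout, so I'll look back from the front.

```bash
python3 - <<'E'
from h import *
manip.move_linear(W(-60,260),max_speed=300)
ok=False
for al in (.7,.5,.35,.2):
    z=-np.sin(al)*EX+np.array([0,0,-np.cos(al)]); x=np.cos(al)*EX+np.array([0,0,-np.sin(al)])
    Rt=np.column_stack([x,np.cross(z,x),z])
    for X,Z in((150,160),(120,190),(80,200)):
        if manip.inverse_kinematics(W(X,Z),Rt) is not None:
            try: manip.move_linear(W(X,max(Z,180)+40),Rt,max_speed=200);manip.move_linear(W(X,Z),Rt,max_speed=150);ok=True;break
            except manip.Unreachable: pass
    if ok: break
print(al,X,Z,ok,sensors.sense()["t"])
c=cam("wrist");p=pts(c)
s=cam("side")
cv2.imwrite("pics/w6.png",np.vstack([cv2.resize(c["image"],(640,400)),cv2.resize(s["image"][170:250,245:365],(300,200),interpolation=2).copy() if 0 else cv2.copyMakeBorder(cv2.resize(s["image"][175:250,245:365],(320,200)),0,0,0,320,0)]))
d=p-PIV-EX*110+[0,0,165];ey=np.array([-EX[1],EX[0],0])
b=c["image"].min(-1)>120
m=(b&(abs(d@EX)<90)&(abs(d@ey)<75)&(d[...,2]<40)&(d[...,2]>8)).astype(np.uint8)
n,_,st,ct=cv2.connectedComponentsWithStats(m)
print([(st[i,4],ct[i].round().tolist()) for i in range(1,n) if st[i,4]>30])
E
```

```text
0.5 80 200 True 24.9417
[(np.int32(293), [278.0, 11.0]), (np.int32(266), [280.0, 27.0]), (np.int32(202), [279.0, 42.0]), (np.int32(112), [274.0, 56.0])]
```

View pics/w6.png

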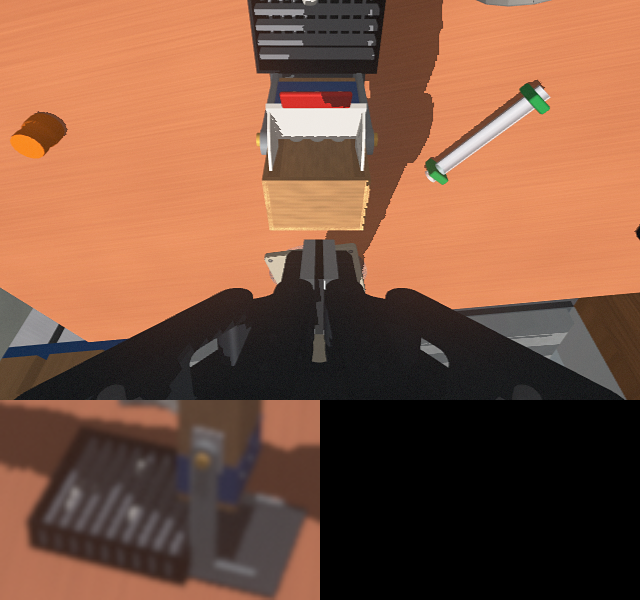

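In the side crop there's a group at (72,495) and single balls at (140,462) and (133,512). The last one would be the fifth, under the spout. I'll locate these by casting rays onto the ball plane.

```bash
python3 - <<'E'
from h import *
ey=np.array([-EX[1],EX[0],0])
def ray(c,u,v,z=16):
    K=np.array(c["K"]);d=np.array(c["rotation"])@[(u-K[0,2])/K[0,0],-(v-K[1,2])/K[1,1],-1];o=np.array(c["position"])
    q=o+d*(z-o[2])/d[2]-PIV;return np.round([q@EX,q@ey])
s=cam("side")
for a,b in((72,95),(140,62),(133,112)):
    u,v=245+a*.375,175+b*.375;print("side",ray(s,u,v),s["image"][int(v)-2:int(v)+3,int(u)-2:int(u)+3].min(-1).max())
# basket rim corners from the depth of the first top view; and balls seen from straight above in a clear pose
manip.move_linear(W(-60,260),R,max_speed=300)
manip.move_linear(W(20,260),R,max_speed=300)
c=cam("wrist")
for u,v in((306,48),(317,42),(328,49),(358,85)):print("wrist",ray(c,u,v))
for u,v in((264,27),(371,27),(368,148)):print("rim",ray(c,u,v,42))
print(sensors.sense()["t"])
E
```

```text
side [161.   9.] 132
side [110. -61.] 103
side [91. 12.] 138
wrist [156.  19.]
wrist [164.   3.]
wrist [155. -13.]
wrist [104. -59.]
rim [180.  75.]
rim [180. -71.]
rim [ 13. -74.]
26.4333
```

All five balls are inside the basket: three at x≈160, one at (105,-60) and one at (91,12), within walls at x 16–178 and y ±71. The carton is upright and the spout is at 0.98 rad.

```bash
python3 -c "
from h import *
manip.move_linear(W(-60,280),R,max_speed=300);manip.sleep(.5);print(manip.job_done(),sensors.sense()['t'])"
```

```text
the job is handed in; nothing more can be done
the job is handed in; nothing more can be done
```

I handed the job in at about 27 s: the spout is out at about 0.98 rad, the carton is back upright, all five balls are in the basket (the one under the spout seen only by the side camera), and the arm never touched the jar, cave or feeding tube; the verdict wasn't shown.

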